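# Stack a compressor clutch on its shaft

## Task

Assemble the compressor clutch on the upright shaft of the front housing: first the field coil, flat on the flange, then on it the pulley with its collar up, then the ball bearing, and last the hub plate with its hub up. Lower each part down the shaft until it rests on the one below rather than dropping it, and leave the wrench, the socket and the blue bin where they are.

Things in the scene. Friction and masses are not known exactly. Their poses are not given: they have to be found in the camera images.
- housing: The compressor's front housing, fixed to the bench, at a new spot each time: a flat round aluminium flange, 104 mm across (112 mm over three small ears) and 14 mm thick, with a plain steel shaft standing upright from its middle. Origin: on the shaft's axis at bench level; z is up.
- seat (a point): The point on the shaft's axis at the flange's top face, 14 mm above the bench. The shaft is 20 mm in diameter, its top is 70 mm above this point, its last 8 mm taper to 8 mm diameter. All parts have a 26 mm through bore and slide down it loosely. In order, their undersides rest 0 mm (coil), 20 mm (pulley), 44 mm (bearing) and 58 mm (hub plate) above this point.
- coil_mid (a point): Field coil, loose, 0.5 kg, lying flat: a thick ring with steel sides and a black band on top, the larger of the two plain rings: 62 mm outside diameter, 26 mm bore, 20 mm high. The point is its centre, on the axis, 10 mm above its underside. Any yaw will do.
- pulley_mid (a point): Grooved pulley, loose, 0.7 kg, lying collar up: a steel disc 100 mm in diameter, 12 mm thick, with V-grooves round its edge and two bright rings on its face; on it a round collar 44 mm in diameter rises 12 mm more (24 mm high in all); 26 mm bore. Grip it by the collar. The point is on its axis, 12 mm above its underside (level with the disc's top face). Any yaw will do.
- bearing_mid (a point): Ball bearing, loose, 0.15 kg, lying flat: the smaller plain ring, all steel with a thin dark seal line: 46 mm outside diameter, 26 mm bore, 14 mm high. The point is its centre, on the axis, 7 mm above its underside. Any yaw will do.
- plate_mid (a point): Hub plate, loose, 0.3 kg, lying hub up: a thin black disc 90 mm in diameter, 6 mm thick, with small bright rivets; in its middle a round black hub 36 mm in diameter rises 16 mm above the disc (22 mm high in all); 26 mm bore. Grip it by the hub. The point is on its axis, 11 mm above its underside. Any yaw will do.
- wrench_grip (a point): Bystander: a steel wrench about 180 mm long, lying flat at the right of the work; the point is on its handle. Leave it.
- socket_mid (a point): Bystander: a steel socket standing upright at the left of the work, 28 mm in diameter, 40 mm high; the point is its centre. Leave it.
- bin_in (a point): Bystander: an empty blue open parts bin 90 x 130 x 50 mm (x, y, height), beyond the work; the point is the centre of its inner floor. Leave it.

How it is judged:
By the outcome, as a careful person would: the job done as asked, in the order asked, and still so for the second after the job is handed in, with the robot touching nothing.
It also fails if it takes over 96 s, if anything falls off the work surface, if the arm or the gripper's body presses on something with over 40 N, if the wrist force passes 120 N, or if a joint passes its speed limit or range.

## Robot

A 6-joint arm with a two-finger parallel gripper is mounted at the origin on the work surface. World frame = base frame: x ahead of the robot, y to its left, z up, the work surface at z = 0. Lengths are in mm, angles in rad, forces in N, time in s.
With the tool pointing down it reaches from about 250 to 775 mm from the base axis. Payload 4 kg.
Tool frame: the origin (TCP) lies on the centre line of the jaws, within the pads' length; the fingertips stand 19 mm ahead of it and the grasp point (between the pads) is the TCP; z points along the fingers, y is the direction in which the jaws open and shut (so a half turn about z gives the same grasp; the last joint's range is limited). The gripper opens to 94 mm and grips with 3 to 60 N. Pads are 16 mm wide; open, the fingers measure 119 mm over their backs; the gripper's body (75 mm by 177 mm) begins 78 mm behind the grasp point.
Start: joints at [-1.309, 0.087, 1.371, -0, 1.684, -0.103], TCP at [196.217, -513.826, 224.506] pointing down, gripper open.
Joint ranges: [-3.1, 3.1], [-0.76, 2.03], [0.27, 2.55], [-1.08, 4.22], [0.17, 2.65], [-2.57, 2.57]. Speed limits (rad/s): [2.79, 2.79, 3.14, 3.14, 3.14, 3.14].

## Interface

Orientations are given as a 3x3 rotation matrix whose columns are the frame's x, y, z axes.
In Python, from bench import ctrl gives the robot as it stands. Calls block until the motion is done:
- ctrl.reach(position, orientation): joint-space move of the TCP to a pose.
- ctrl.move_l(position, rot=None, velocity=150, max_force=None): straight line of the TCP; rot=None keeps the orientation; velocity is the mean speed in mm/s. With max_force (N) it stops when the force on the tool has changed by that much, and returns True; else False.
- ctrl.set_joints(angles): joint-space move.
- ctrl.gripper_to(opening): finger opening in mm; the grip force is fixed at half the most; returns when the fingers have stopped.
- ctrl.dwell(seconds).
- ctrl.solve_ik(position, orientation): joint angles nearest the present ones, or None.
- ctrl.observe(): the state.
- ctrl.get_image(name): name is "scene" or "top" or "wrist"; returns a dict with "color" (480x640x3 uint8, red, green, blue), "depth" (480x640 float32, mm along the optical axis (not along the pixel's ray), 0 where there is no reading), "fx", "fy", "cx", "cy" (pixels), "camera_from_world" (4x4, takes a point from world to camera coordinates); the wrist camera has in their place "hand_eye" (4x4, takes a point from camera to tool coordinates, whose origin is the TCP and whose axes are the flange's). Camera axes: x right, y down, z forward; pixel columns grow to the right and rows downward; lengths in mm; the calibration is good to about 2 mm. A picture is of the moment at which its call begins: read the wrist's pose just before it.
A pose or a line that the arm cannot do raises ctrl.PlanningError and nothing moves.
- ctrl.close_job(): hands the job in, once; it reports no verdict.
The state is a dict: "t": time; "q": joint angles; "joint_vel": joint speeds; "joint_torque": joint torques, N m; "ee_pos": TCP position; "tool_rot": TCP orientation; "contact_force": force on the tool from outside, world axes, zero at the start; "ft_torque": the same for the moment, N m; "finger_gap": finger opening in mm.
Only numpy, scipy, OpenCV 4.12 (cv2) and the standard library are available. Lean on these libraries where they do the work, as an engineer would, in place of code of your own. Each camera call takes 0.05 s, during which the arm holds its last target. There are 200 camera calls.

## Working session

There is one attempt and no reset: what is moved stays moved. The work goes in short steps, each a Python script; the robot and the scene stay as the last script left them, time stands still between calls to the robot, and variables do not carry over. Pictures are saved under pics/ and viewed, about 12 in all and at most 16, crops included, and the job is handed in when it is done.

```bash
mkdir -p pics; ls; python3 - <<'E'
from bench import ctrl
import cv2,numpy as np,pickle
o=ctrl.observe();print(o['t'],o['ee_pos'],o['finger_gap']);print(o['tool_rot'])
D={}
for n in ("top","scene"):
    d=ctrl.get_image(n);D[n]=d
    cv2.imwrite(f"pics/{n}0.png",d['color'][:,:,::-1]);print(n,d['fx'],d['fy'],d['cx'],d['cy']);print(np.round(d['camera_from_world'],3))
pickle.dump(D,open('d0.pkl','wb'))
E
```

```text
pics
0.0 [ 196.05242175 -513.34337302  223.32934525] 93.89914238151445
[[ 9.34210288e-01  3.56722293e-01 -5.85982827e-04]
 [ 3.56722720e-01 -9.34207977e-01  2.08719990e-03]
 [ 1.97120903e-04 -2.15891701e-03 -9.99997650e-01]]
top 582.541431531426 582.541431531426 307.45582996528594 242.17528801626315
[[ 2.900000e-02 -1.000000e+00 -4.000000e-03 -9.167000e+00]
 [-9.810000e-01 -2.700000e-02 -1.940000e-01  5.959900e+02]
 [ 1.940000e-01  1.000000e-02 -9.810000e-01  1.169362e+03]
 [ 0.000000e+00  0.000000e+00  0.000000e+00  1.000000e+00]]
scene 500.84600045331234 500.84600045331234 316.28831952352886 241.48836626348685
[[-8.490000e-01  5.280000e-01  1.800000e-02  5.190840e+02]
 [ 3.960000e-01  6.590000e-01 -6.400000e-01 -1.972090e+02]
 [-3.500000e-01 -5.360000e-01 -7.680000e-01  1.221929e+03]
 [ 0.000000e+00  0.000000e+00  0.000000e+00  1.000000e+00]]
```

View pics/top0.png

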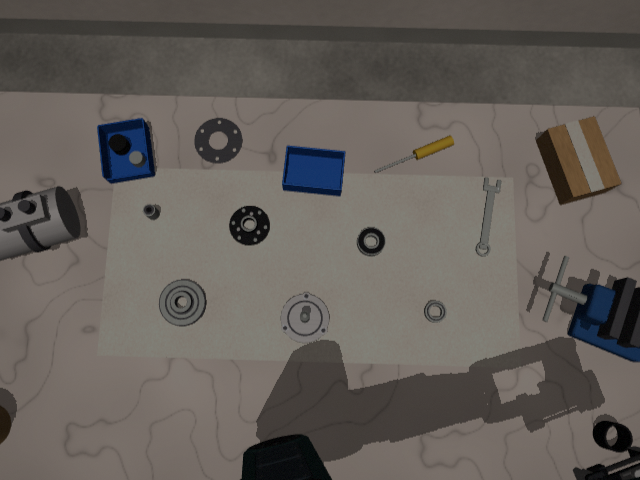

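View pics/scene0.png

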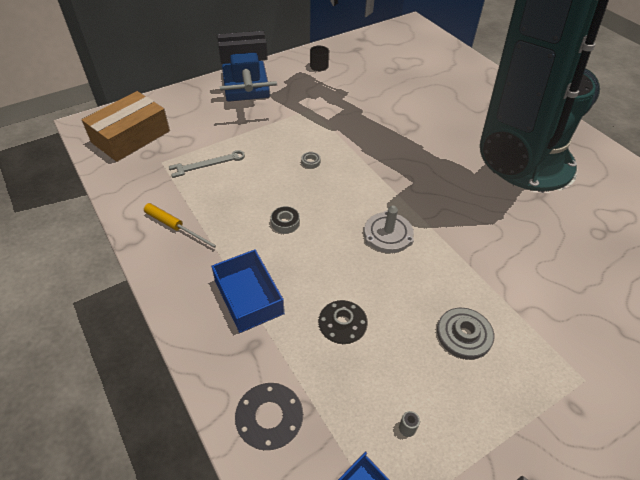

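Top view: coil near (371,241), bearing (434,311), pulley (183,301), plate (249,225), housing (305,317), socket (152,211), wrench (487,220) and bin (314,170). The scene view shows the same layout. Next I'll convert these to positions.

```bash
cat > h.py <<'E'
import numpy as np,cv2
def ray(d,T,u,v,z):
    """pixel -> world point on plane z; T = world_from_camera"""
    r=T[:3,:3]@np.array([(u-d['cx'])/d['fx'],(v-d['cy'])/d['fy'],1]);o=T[:3,3]
    return o+r*(z-o[2])/r[2]
def cloud(d,T):
    Z=d['depth'].astype(float);v,u=np.indices(Z.shape)
    P=np.stack([(u-d['cx'])/d['fx']*Z,(v-d['cy'])/d['fy']*Z,Z],-1)@T[:3,:3].T+T[:3,3]
    P[Z==0]=np.nan
    return P
def circ(P,c,R,z0,z1):
    """points of a height band near c: enclosing circle, count, median height"""
    q=P.reshape(-1,3);q=q[np.isfinite(q[:,0])]
    q=q[(np.hypot(*(q[:,:2]-c[:2]).T)<R)&(q[:,2]>z0)&(q[:,2]<z1)]
    if len(q)<5:return None
    (x,y),r=cv2.minEnclosingCircle(q[:,:2].astype(np.float32))
    return np.round([x,y,r,len(q),np.median(q[:,2])],1)
E
python3 - <<'E'
import pickle,numpy as np
from h import *
D=pickle.load(open('d0.pkl','rb'))
px=dict(coil=(371,241,20,45,14,25),pulley=(183,301,12,65,8,16),collar=(182,300,24,35,19,29),bearing=(434,311,14,40,9,19),plate=(249,225,6,60,3,10),hub=(249,224,22,35,17,26),flange=(305,317,14,65,9,18),shaft=(305,312,50,40,30,90),socket=(152,211,40,30,30,50))
for k,(u,v,z,R,a,b) in px.items():
    d=D['top'];T=np.linalg.inv(d['camera_from_world']);p=ray(d,T,u,v,z)
    print(k,p.round(),*[circ(cloud(D[n],np.linalg.inv(D[n]['camera_from_world'])),p,R,a,b) for n in('top','scene')])
E
```

```text
coil [ 610. -130.   20.] [ 610.  -129.7   31.2  503.    20.7] [ 611.4 -128.7   32.6  479.    20. ]
pulley [469. 272.  12.] [ 475.   273.7   58.6 1214.    12.7] [ 465.8  275.9   51.3 1715.    12.4]
collar [470. 271.  24.] [469.5 276.9  26.6 231.   24.5] [466.6 275.   23.5 331.   24.1]
bearing [ 463. -266.   14.] [ 461.5 -268.7   23.5  252.    14.4] [ 461.9 -267.2   24.8  175.    13.6]
plate [642. 139.   6.] [ 641.7  138.6   59.8 1117.     6.2] [ 642.   138.7   59.4 1380.     6.2]
hub [640. 137.  22.] [641.7 137.7  18.8 101.   22. ] [641.3 140.4  18.6 171.   21.7]
flange [442.   9.  14.] [ 440.     9.5   55.3 1591.    14.5] [ 440.5   12.3   55.2 1330.    14. ]
shaft [450.   9.  50.] [440.    9.7  10.1  90.   79.5] [440.4  12.9  10.9 209.   62.2]
socket [659. 346.  40.] [661.3 353.8  14.6 135.   40.4] [662.  355.1  14.2 284.   39.9]
```

Both views agree within about 3 mm, and heights and radii match the given sizes. Next I'll take close wrist looks over the housing and the coil.

```bash
cat >> h.py <<'E'
R0=np.array([[1.,0,0],[0,-1,0],[0,0,-1]])
def wrist(ctrl,name=None):
    o=ctrl.observe();d=ctrl.get_image('wrist')
    W=np.eye(4);W[:3,:3]=o['tool_rot'];W[:3,3]=o['ee_pos']
    if name:cv2.imwrite(f'pics/{name}.png',d['color'][:,:,::-1])
    return d,W@d['hand_eye']
E
python3 - <<'E'
from bench import ctrl
from h import *
for n,p in dict(coil=(610.5,-129),pulley=(467,275.5),bearing=(461.7,-268),plate=(641.5,138.8),h=(440,10.5)).items():
    print(n,[None if (q:=ctrl.solve_ik(np.array([*p,z]),R0)) is None else np.round(q,2).tolist() for z in (25,220)])
ctrl.reach(np.array([440,10.5,230]),R0);o=ctrl.observe();print(o['t'],o['ee_pos'])
d,T=wrist(ctrl,'w_h');P=cloud(d,T);c=np.array([440,10.5]);print(d['hand_eye'].round(2),d['fx'])
print('flange',circ(P,c,65,9,18),'shaft top',circ(P,c,25,78,90),'shaft',circ(P,c,25,25,74))
ctrl.reach(np.array([610.5,-129,150]),R0);o=ctrl.observe();print(o['t'],o['ee_pos'],o['contact_force'])
d,T=wrist(ctrl,'w_c');P=cloud(d,T);print('coil',circ(P,np.array([610.5,-129]),45,14,26))
E
python3 -c "
import cv2
cv2.imwrite('pics/w1.png',cv2.hconcat([cv2.resize(cv2.imread(f'pics/w_{k}.png'),(400,300)) for k in 'hc']))"
```

```text
coil [[-0.3, 0.36, 1.45, -0.0, 1.33, 1.27], [-0.3, 0.25, 1.19, -0.0, 1.7, 1.27]]
pulley [[0.43, 0.2, 1.66, -0.0, 1.29, 2.0], [0.43, 0.07, 1.4, -0.0, 1.67, 2.0]]
bearing [[-0.63, 0.18, 1.68, -0.0, 1.28, 0.94], [-0.63, 0.05, 1.42, -0.0, 1.67, 0.94]]
plate [[0.13, 0.43, 1.36, -0.0, 1.36, 1.7], [0.13, 0.33, 1.09, -0.0, 1.72, 1.7]]
h [[-0.11, -0.02, 1.9, -0.0, 1.27, 1.47], [-0.11, -0.16, 1.62, -0.0, 1.68, 1.47]]
2.175 [440.12965959   9.92535544 229.97906666]
[[   0.     -0.96   -0.27   79.09]
 [   1.      0.     -0.      0.22]
 [   0.     -0.27    0.96 -159.68]
 [   0.      0.      0.      1.  ]] 342.6792314276047
flange [ 439.6    9.6   55.4 6102.    13.6] shaft top [439.9   9.4   8.6 221.   81.4] shaft [440.    9.7  10.  180.   52.6]
3.1583 [ 610.34463956 -128.63244651  150.64328171] [-0.32482454 -0.06581195 -0.11302009]
coil [ 610.3 -130.2   31.1 3164.    19.8]
```

View pics/w1.png

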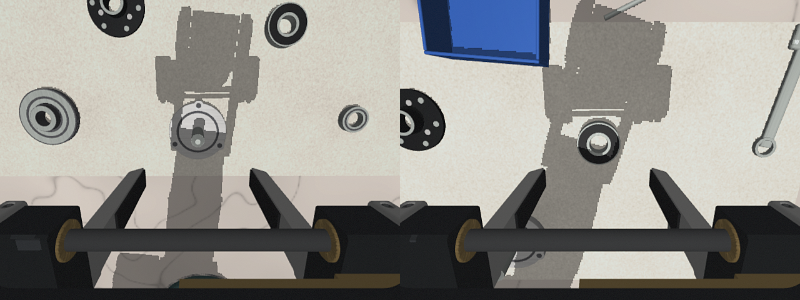

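The wrist view shows the shaft, seen in the left half near (197,130), centred between the jaws, and the coil, in the right half near (598,142), clear of its neighbours. The wrist camera puts the shaft axis at (440.0, 9.7) and the coil at (610.3, -130). Picking the coil now.

```bash
cat >> h.py <<'E'
H=np.array([440.,9.7])
def pick(ctrl,c,zg,z0,z1,R,pre,lift=125):
    """c: xy of the part, zg: TCP height at grip; z0,z1: height band of its top face; returns held offset"""
    ctrl.gripper_to(pre)
    ctrl.move_l(np.array([*c,zg+25]),velocity=120)
    hit=ctrl.move_l(np.array([*c,zg]),velocity=40,max_force=8)
    o=ctrl.observe();print('down',hit,o['ee_pos'].round(1))
    ctrl.gripper_to(0)
    print('gap',ctrl.observe()['finger_gap'])
    ctrl.move_l(np.array([*c,zg+lift]),velocity=130)
    d,T=wrist(ctrl,'held');o=ctrl.observe();dz=o['ee_pos'][2]-zg
    r=circ(cloud(d,T),o['ee_pos'],R,z0+dz,z1+dz)
    print('t',o['t'],'tcp',o['ee_pos'].round(1),'F',o['contact_force'].round(1),'held',r)
    return r
def place(ctrl,xy,zseat,zg,opn,up=60):
    """zseat: world height of the underside when seated"""
    ctrl.reach(np.array([*xy,zg+95]),R0) if ctrl.observe()['ee_pos'][2]>zg+90 else None
    z=zseat+zg
    if z+12<zg+95: ctrl.move_l(np.array([*xy,z+12]),velocity=70,max_force=12)
    print('pre',ctrl.observe()['ee_pos'].round(1))
    hit=ctrl.move_l(np.array([*xy,z-3]),velocity=20,max_force=6)
    o=ctrl.observe();print('seat',hit,o['ee_pos'].round(1),'want z',z,'F',o['contact_force'].round(1))
    return hit,o['ee_pos'][2]-z
E
python3 - <<'E'
from bench import ctrl
from h import *
pick(ctrl,(610.3,-129.8),23,14,26,42,88)
cv2.imwrite('pics/held_coil.png',cv2.imread('pics/held.png'))
E
```

```text
down False [ 610.4 -129.8   23. ]
gap 61.10085518953154
t 7.025 tcp [ 609.4 -129.6  146.1] F [-0.1 -0.1 -6.5] held [ 617.9 -129.6   41.1 9293.   142.8]
```

View pics/held_coil.png

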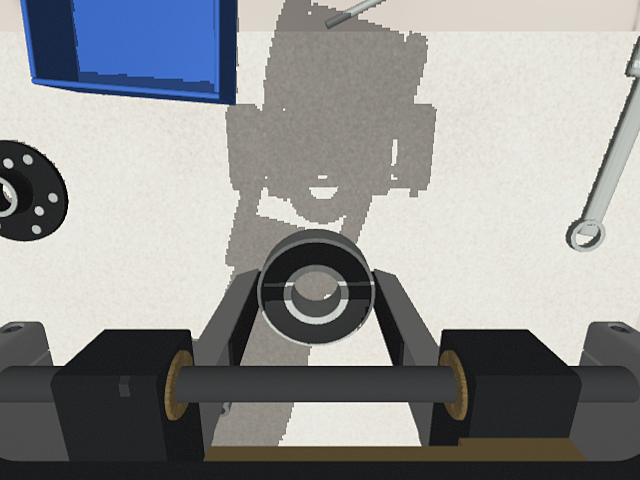

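The coil is held level and centred between the fingers (bore near (316,280)), with its top at the expected height. Placing it on the shaft.

```bash
sed -i 's/zg+95/zg+112/g' h.py; python3 - <<'E'
from bench import ctrl
from h import *
hit,dz=place(ctrl,H,14,23,85)
if abs(dz)<3:
    ctrl.gripper_to(80); o=ctrl.observe();print(o['t'],o['ee_pos'],o['finger_gap'])
    ctrl.move_l(np.array([*H,180]),velocity=150)
    d,T=wrist(ctrl,'placed1');P=cloud(d,T);print('coil',circ(P,H,38,28,38),ctrl.observe()['t'])
E
```

```text
pre [440.5   9.7  49.6]
seat True [439.8   9.7  37.1] want z 37 F [0.4 0.4 4.8]
10.3833 [437.36170831   9.98645175  34.58830651] 79.97085625195908
coil [ 439.7    9.6   31.1 2643.    33.8] 11.55
```

View pics/placed1.png

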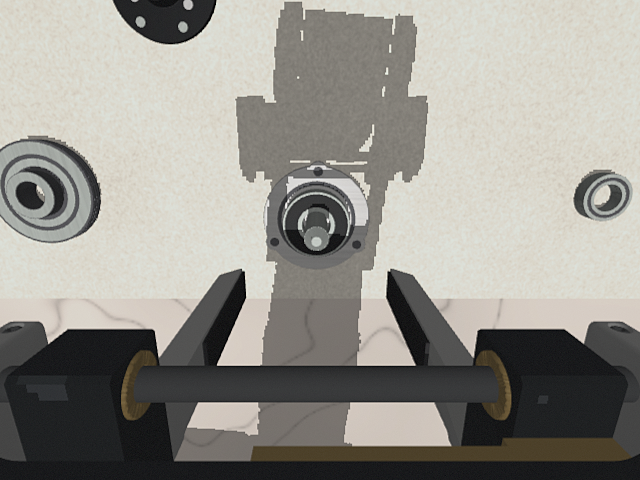

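The coil is seated concentric with the shaft (at (317,225)), its top at 33.8 mm against 34 expected. Now the pulley.

```bash
python3 - <<'E'
from bench import ctrl
from h import *
c=np.array([467,275.5])
ctrl.reach(np.array([*c,170]),R0)
d,T=wrist(ctrl);P=cloud(d,T)
r=circ(P,c,33,19,29);print('collar',r,'disc',circ(P,c,62,8,16))
if r is not None and abs(r[2]-22.5)<2.5 and np.hypot(*(r[:2]-c))<5:
    pick(ctrl,r[:2],34,19,29,24,75)
E
```

```text
collar [ 465.5  274.3   22.2 1199.    23.8] disc [ 465.4  274.    50.2 6602.    11.8]
down False [465.6 274.3  34. ]
gap 42.85896276470813
t 16.5917 tcp [464.7 273.9 157.4] F [-0.1 -0.7 -7.1] held [ 465.7  273.9   23.7 3570.   147. ]
```

View pics/held.png

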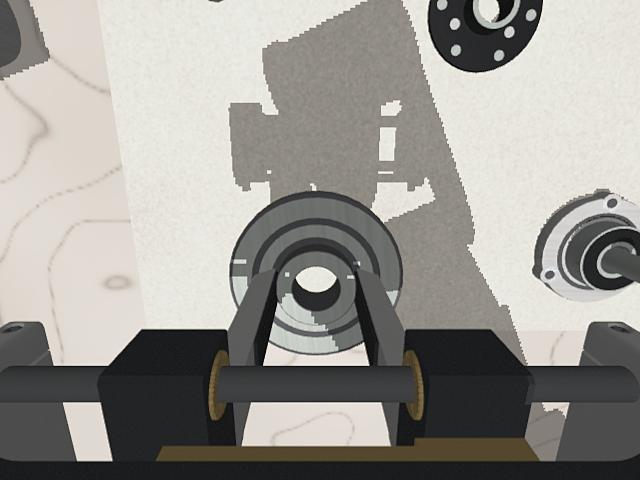

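The pulley is held level by its collar (bore near (316,282)). Placing it.

```bash
python3 - <<'E'
from bench import ctrl
from h import *
hit,dz=place(ctrl,H,34,34,60)
if abs(dz)<3:
    ctrl.gripper_to(65); o=ctrl.observe();print(o['t'],o['ee_pos'],o['finger_gap'])
    ctrl.move_l(np.array([*H,200]),velocity=150)
    d,T=wrist(ctrl);P=cloud(d,T);print('disc',circ(P,H,62,43,51),'collar',circ(P,H,33,54,63),ctrl.observe()['t'])
    c=np.array([461.7,-268])
    ctrl.reach(np.array([*c,160]),R0)
    d,T=wrist(ctrl,'w_b');P=cloud(d,T);r=circ(P,c,38,9,19);print('bearing',r)
    if abs(r[2]-23)<2 and np.hypot(*(r[:2]-c))<5: pick(ctrl,r[:2],22.5,9,19,20,70)
E
```

```text
pre [440.6   9.6  80.7]
seat True [439.8   9.7  68. ] want z 68 F [0.  0.1 5.9]
19.8667 [437.42140765   9.9525238   65.36743324] 65.21483420180701
disc [ 439.7    9.8   50.1 6815.    45.8] collar [ 439.8    9.9   22.1 1185.    57.8] 20.9667
bearing [ 461.6 -269.2   23.  1336.    13.6]
down False [ 461.7 -269.3   22.5]
gap 45.51586235506472
t 25.9833 tcp [ 460.9 -268.7  146. ] F [ 0.3 -0.2 -1.2] held [ 461.  -268.7   20.  2491.   137.1]
```

View pics/held.png

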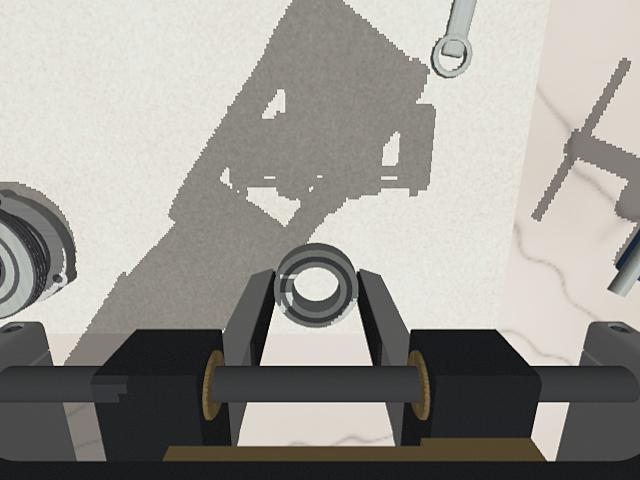

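The pulley is seated, with its disc top at 45.8 mm (46 expected) and centred. The bearing is held level (bore near (317,283)). Next I'll place the bearing and fetch the hub plate.

```bash
python3 - <<'E'
from bench import ctrl
from h import *
hit,dz=place(ctrl,H,58,22.5,60)
if abs(dz)<3:
    ctrl.gripper_to(62); o=ctrl.observe();print(o['t'],o['ee_pos'],o['finger_gap'])
    ctrl.move_l(np.array([*H,220]),velocity=150)
    d,T=wrist(ctrl,'placed3');P=cloud(d,T);b=circ(P,H,38,67,77);print('bearing',b,ctrl.observe()['t'])
    if abs(b[2]-23)<2 and np.hypot(*(b[:2]-H))<4 and abs(b[4]-72)<1.5:
        c=np.array([641.5,138.8])
        ctrl.reach(np.array([*c,160]),R0)
        d,T=wrist(ctrl,'w_p');P=cloud(d,T);r=circ(P,c,30,17,26);print('hub',r,'disc',circ(P,c,55,3,10))
        if abs(r[2]-18)<2.5 and np.hypot(*(r[:2]-c))<5: pick(ctrl,r[:2],28,17,26,20,66)
E
```

```text
pre [440.2   9.7  92.6]
seat True [439.9   9.7  80.6] want z 80.5 F [-0.  -0.   3.8]
28.8917 [438.71910531   9.84514248  79.29642363] 62.038233236102904
bearing [ 439.8    9.8   23.  1458.    71.7] 30.025
hub [641.  138.7  18.2 633.   21.6] disc [6.410e+02 1.386e+02 4.500e+01 5.621e+03 5.600e+00]
down False [641.1 138.7  28. ]
gap 35.09199759209796
t 34.9333 tcp [640.2 138.6 151.2] F [-0.9 -0.1 -4.1] held [ 640.7  138.6   19.8 1987.   144.7]
```

View pics/held.png

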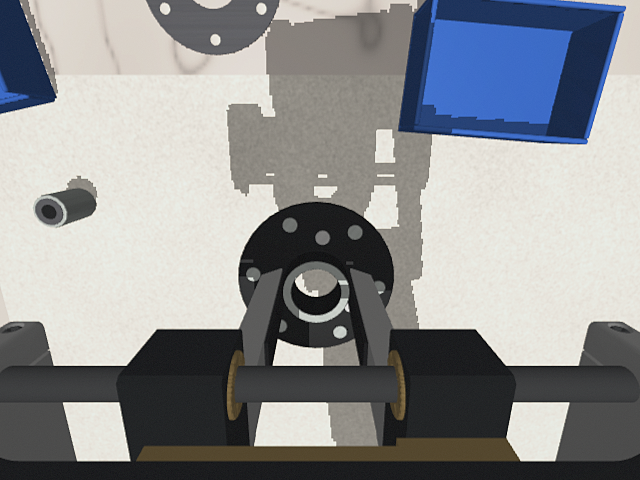

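View pics/placed3.png

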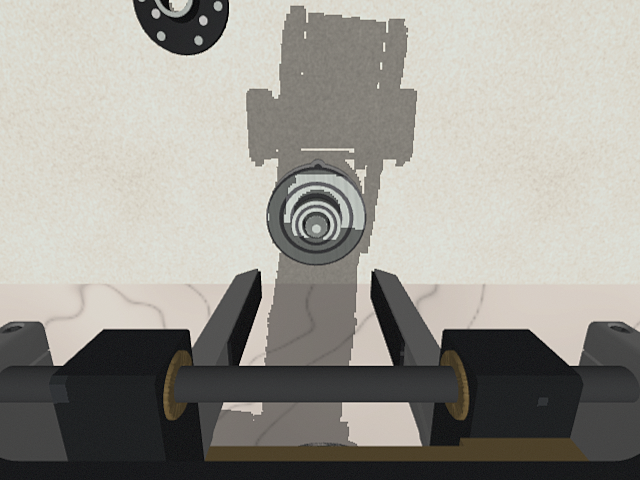

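The plate is held level by its hub (bore near (317,285)), and the bearing on the shaft is centred with its top at 71.7 mm (72 expected). Placing the plate.

```bash
python3 - <<'E'
from bench import ctrl
from h import *
hit,dz=place(ctrl,H,72,28,60)
if abs(dz)<3:
    ctrl.gripper_to(56); o=ctrl.observe();print(o['t'],o['ee_pos'],o['finger_gap'])
    ctrl.move_l(np.array([*H,230]),velocity=150)
    d,T=wrist(ctrl,'placed4');P=cloud(d,T);print('disc',circ(P,H,60,75,81.5),'hub',circ(P,H,30,90,98),'shaft',circ(P,H,8,70,98))
    ctrl.reach(np.array([300,-420,260]),R0)
    for n in('top','scene'):
        d=ctrl.get_image(n);P=cloud(d,np.linalg.inv(d['camera_from_world']))
        print(n,circ(P,H,60,74,82),circ(P,H,30,89,99),'socket',circ(P,np.array([661.5,354.5]),30,30,50))
        cv2.imwrite(f'pics/{n}1.png',d['color'][:,:,::-1])
    print(ctrl.observe()['t'])
E
python3 -c "
import cv2
a=cv2.imread('pics/scene1.png')[140:300,300:500];b=cv2.imread('pics/top1.png')
cv2.imwrite('pics/fin.png',cv2.vconcat([cv2.resize(b,(400,300)),cv2.resize(a,(400,300))]))"
```

```text
pre [439.8   9.8 111.3]
seat True [439.9   9.7 100. ] want z 100 F [-0.4 -0.5  4.3]
37.575 [438.34829389   9.86715675  97.99525441] 55.93377165390288
disc [ 439.8    9.8   45.1 5972.    77.6] hub [439.7   9.6  18.1 635.   93.7] shaft [440.    9.7   8.  228.   81.2]
top [ 440.1    9.9   45.  1214.    78.6] [440.1   9.6  17.9 120.   94.8] socket [661.4 353.5  14.3 138.   40.7]
scene [440.5  11.6  46.4 957.   78.1] [439.7  11.6  18.8 144.   93.6] socket [662.  355.3  14.4 284.   40. ]
40.4083
```

View pics/fin.png

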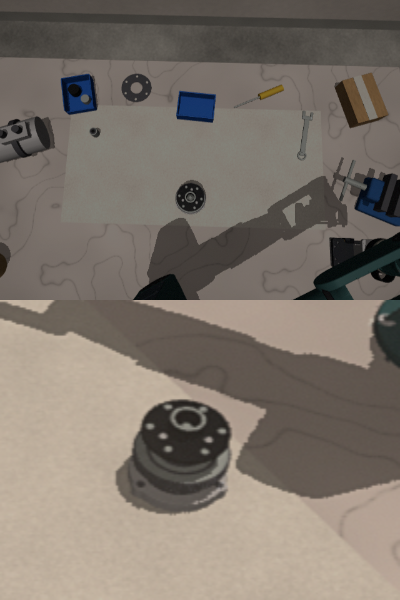

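View pics/placed4.png

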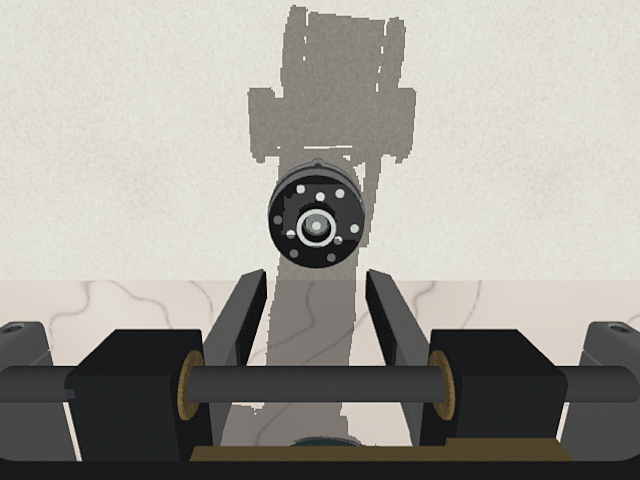

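The stack is complete and concentric. The plate disc top is at about 78 mm and the hub top at about 94 mm, both as expected. The shaft shows in the hub bore at (316,226), and the wrench, socket and bin are where they were.

```bash
python3 -c "
from bench import ctrl
print(ctrl.close_job())"
```

```text
the job is handed in; nothing more can be done
None
```

I put the coil, pulley, bearing and hub plate on the shaft in that order and handed the job in. The clock stood at about 40 s of the 96 s allowed. Each part was lowered until the tool felt it touch, within 0.1 mm of its expected height, and only then released.

- **Stack:** in the last wrist check the plate's disc top was at 77.6 mm (78 expected) and its hub top at 93.7 mm (94 expected). Both were within 0.3 mm of the shaft axis. The earlier checks of the coil, pulley and bearing were equally close.
- **Bystanders:** the socket measured the same as at the start. I checked the wrench and the bin only by eye, and they looked unmoved.
- **Disagreements:** the scene camera placed the plate and hub about 2 mm off in y, the same offset it showed for the housing, so I put that down to calibration. After each placing the arm sagged 1–3 mm while the fingers opened, but the parts did not shift.

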